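# Right the fallen lotion bottle on the scale and tare it

### The arm

A 6-joint arm with a two-finger parallel gripper is mounted at the origin on the work surface. World frame = base frame: x ahead of the robot, y to its left, z up, the work surface at z = 0. Lengths are in mm, angles in rad, forces in N, time in s.
With the tool pointing down it reaches from about 325 to 925 mm from the base axis. Payload 3.1 kg.
Tool frame: the origin (TCP) lies midway between the tips of the shut fingers; the grasp point (between the pads) lies 19 mm behind it; x points along the fingers, y is the direction in which the jaws open and shut, and the axes are right-handed (so a half turn about x gives the same grasp; the last joint's range is limited). The gripper opens to 85 mm and grips with 20 to 120 N. Pads are 22 mm wide; open, the fingers measure 114 mm over their backs; the gripper's body (76 mm by 85 mm) begins 54 mm behind the grasp point. The pads swing forward as they close: fully open they stand 13 mm farther back than shut.
Start: joints at [-1.415, 0.217, 1.613, -0, 1.311, -0.112], TCP at [165.403, -602.728, 231.3] pointing down, gripper open.
Joint ranges: [-2.75, 2.75], [-0.78, 2.1], [0.31, 2.55], [-1.13, 4.27], [0.13, 2.63], [-2.58, 2.58]. Speed limits (rad/s): [2.79, 2.79, 3.14, 3.14, 3.14, 3.14].

### API

Orientations are given as a unit quaternion [x, y, z, w].
In Python, from station import manip, eoat, read_camera, camera_params, job, status gives the robot as it stands. Calls block until the motion is done:
- manip.movep(position, orientation): joint-space move of the TCP to a pose.
- manip.move_l(position, speed=150, ori=None, contact_N=None): straight line of the TCP; ori=None keeps the orientation; speed is the mean speed in mm/s. With contact_N (N) it stops when the force on the tool has changed by that much, and returns True; else False.
- manip.move_j(angles): joint-space move.
- eoat.grip(opening, grip_force=None): opening from 0.0 (shut) to 1.0 (fully open); grip_force is the grip in N (None keeps the last); returns when the fingers have stopped.
- manip.pause(seconds).
- manip.solve_ik(position, orientation): joint angles nearest the present ones, or None.
- read_camera(name): name is "side" or "top" or "wrist"; returns (picture, depth): 420x560x3 uint8, red, green, blue; 420x560 float32, mm along the optical axis (not along the pixel's ray), 0 where there is no reading.
- camera_params(name): a dict with "vertical_fov" (degrees; the focal length in pixels is half the picture's height over the tangent of half this angle, whatever the lens; pixels are square), "cx", "cy" (the principal point, pixels), "k1" (the pictures are not rectified: a ray, as slopes to the right and down, at radius r is drawn at 1 + k1 r^2 times it, then the intrinsics apply), "extrinsics" (4x4, takes a point from world to camera coordinates). Camera axes: x right, y down, z forward; pixel columns grow to the right and rows downward; lengths in mm; the calibration is good to about 2 mm. A picture is of the moment at which its call begins: read the wrist's pose just before it. camera_params takes no time and is no camera call; for the wrist camera it gives the pose at the moment of the call.
A pose or a line that the arm cannot do raises manip.Unreachable and nothing moves.
- job.close_job(): hands the job in, once; it reports no verdict.
Readings, each from a call of its own:
- status.read_t(): time.
- status.read_joints(): joint angles.
- status.read_qvel(): joint speeds.
- status.read_tau(): joint torques, N m.
- status.read_ee_pos(): TCP position.
- status.read_eef_rot(): TCP orientation.
- status.read_force(): force on the tool from outside, world axes, zero at the start.
- status.read_moment(): the same for the moment, N m.
- status.read_grip_width(): opening from 0.0 (shut) to 1.0 (fully open).
Only numpy, scipy, OpenCV 4.12 (cv2) and the standard library are available. Lean on these libraries where they do the work, as an engineer would, in place of code of your own. Each camera call takes 0.05 s, during which the arm holds its last target. There are 200 camera calls.

### The job

The white lotion bottle has fallen over on the workshop table. Stand it upright on the pan of the scale with its whole foot on the pan, putting it down gently rather than dropping it, and let go; then press the scale's tare button fully down and let it come up again. The bottle must be left standing on the pan; do not disturb the other jars and bottles.

Things in the scene. Friction and masses are not known exactly. Their poses are not given: they have to be found in the camera images.
- bottle: The only bottle lying on its side: plain white, closed, 130 mm long: square body 46 by 46 mm, rounded edges, for 94 mm from the foot, a short shoulder, a round cap 28 mm in diameter over the last 27 mm. About 0.2 kg. Origin on its axis, 65 mm from the foot, 23 mm above the table when lying; x axis from foot to cap (up when it stands), y and z square to its flat sides.
- bottle_foot (a point): Centre of the bottle's flat foot (46 by 46 mm); axes as the bottle's.
- bottle_cap (a point): Centre of the top of the bottle's cap; axes as the bottle's.
- scale: Fixed flat electronic scale: wooden base 200 (x) by 150 (y) by 18 mm, a square steel pan, and in front of the pan (its -x side) a strip with a dark display and one round button. Origin at the centre of the base's underside, on the table; z up.
- pan (a point): Centre of the pan's top face, 24 mm above the table. The pan is 140 by 140 mm, its sides along the scale's x and y; 26 mm to +x of the scale's origin.
- tare_top (a point): Centre of the top of the tare button, a round black button 24 mm in diameter in a grey housing on the scale's front strip, 100 mm to -x and 45 mm to +y of the pan's centre in the scale's axes, 39 mm above the table. It moves down with the button.
- tare (a joint): Travel of the tare button in m: 0 is up, 0.005 is fully down (about 4 N); it springs back.
- tall_bottle: Bystander: standing white bottle, 56 mm in diameter, 165 mm tall. Origin at the centre of its foot.
- dropper_bottle: Bystander: standing amber bottle with a black nozzle, 44 mm in diameter, 138 mm tall. Origin at the centre of its foot.
- wood_lid_jar: Bystander: glass jar with a wooden lid, 76 mm in diameter, 85 mm tall. Origin at the centre of its foot.
- cream_tub: Bystander: round tub with a white lid, 88 mm in diameter, 68 mm tall. Origin at the centre of its foot.
- small_jar: Bystander: small clear jar with a metal lid, 46 mm in diameter, 38 mm tall. Origin at the centre of its foot.
- oil_vial: Bystander: small amber vial with a black cap, 28 mm in diameter, 65 mm tall. Origin at the centre of its foot.
Mind the look-alikes: they are no part of the job. Leave any blue, green or pink look-alike of the bottle alone.

How it is judged (in metres and radians):
On the way, in this order (a step that is already met when the one before it is completed fails the run):
1. the bottle stands upright on the pan, released and at rest (angle between bottle's own x axis and vertical below 0.1 rad and x of bottle_foot in the frame of pan between -0.05 and 0.05 m and y of bottle_foot in the frame of pan between -0.05 and 0.05 m and z of bottle_foot in the frame of pan between -0.006 and 0.006 m and linear speed of bottle below 0.03 m/s and angular speed of bottle below 0.3 rad/s and contact force between bottle and the arm below 0.1 N and contact force between bottle and the fingers below 0.1 N), for 0.3 s.
2. the tare button is fully down while the bottle stands on the pan (angle between bottle's own x axis and vertical below 0.1 rad and x of bottle_foot in the frame of pan between -0.05 and 0.05 m and y of bottle_foot in the frame of pan between -0.05 and 0.05 m and z of bottle_foot in the frame of pan between -0.006 and 0.006 m and value of joint tare above 0.004 m), for 0.05 s.
At the end, for the whole second after the job is handed in: Bottle released, at rest, cap up within 0.1 rad of vertical, its foot on the pan (centre within 50 mm of the pan's centre along each pan side, within 6 mm in height); the button was pressed over 4 mm with the bottle standing there and is up again (under 1 mm) (all of step 1 and value of joint tare below 0.001 m); the robot touches nothing.
It fails at once if the bottle is dropped or thrown: it moves through the air, touching nothing, faster than 0.35 m/s (contact force between bottle and anything else below 0.001 N and linear speed of bottle above 0.35 m/s).
It fails at once if a bystanding jar or bottle is moved by more than 25 mm or tipped by more than 0.5 rad (distance of any of tall_bottle, dropper_bottle, wood_lid_jar, cream_tub, small_jar, oil_vial from where it was at the start of the episode above 0.025 m or angle between any of tall_bottle, dropper_bottle, wood_lid_jar, cream_tub, small_jar, oil_vial's own z axis and vertical above 0.5 rad).
It also fails if it takes over 72 s, if anything falls off the work surface, if the arm or the gripper's body presses on something with over 40 N, if the wrist force passes 120 N, or if a joint passes its speed limit or range.

## Working session

There is one attempt and no reset: what is moved stays moved. The work goes in short steps, each a Python script; the robot and the scene stay as the last script left them, time stands still between calls to the robot, and variables do not carry over. Pictures are saved under pics/ and viewed, about 8 in all and at most 12, crops included, and the job is handed in when it is done.

```bash
mkdir -p pics; ls
cat > h.py <<'E'
import numpy as np, cv2
from station import manip, eoat, read_camera, camera_params, job, status
def K(p,h=420):
    f=h/2/np.tan(np.radians(p["vertical_fov"])/2); return np.array([[f,0,p["cx"]],[0,f,p["cy"]],[0,0,1.]])
def cloud(depth,p):
    """world xyz for every pixel"""
    h,w=depth.shape; u,v=np.meshgrid(np.arange(w),np.arange(h))
    k=K(p); xd=(u-p["cx"])/k[0,0]; yd=(v-p["cy"])/k[0,0]
    x,y=xd.copy(),yd.copy()
    for _ in range(15):
        s=1+p["k1"]*(x*x+y*y); x,y=xd/s,yd/s
    c=np.stack([x*depth,y*depth,depth],-1); E=np.array(p["extrinsics"])
    W=(c-E[:3,3])@E[:3,:3]; W[depth<=0]=np.nan
    return W
def shot(n,tag):
    p=camera_params(n); im,d=read_camera(n)
    np.savez(f"pics/{tag}.npz",im=im,W=cloud(d,p)); cv2.imwrite(f"pics/{tag}.png",im[...,::-1]); return im,cloud(d,p)
E
python3 - <<'E'
from h import *
for n in("top","side"):
    shot(n,n+"0"); p=camera_params(n); print(n,p["vertical_fov"],p["k1"])
print(status.read_t(),status.read_eef_rot())
E
```

```text
pics
top 54.96033953224929 -0.07165489791215193
side 44.515719306365575 -0.10904473599018943
0.1 [-0.70075009 -0.09519192  0.70080091 -0.09362629]
```

View pics/top0.png

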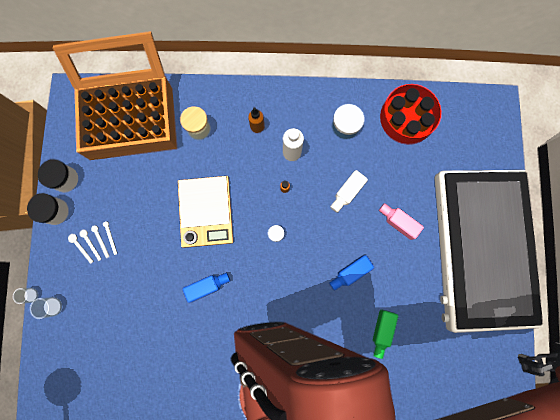

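View pics/side0.png

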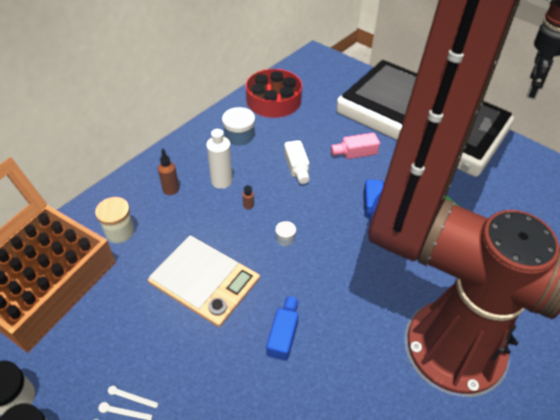

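Candidates lying in the top view: white (350,190), blue (206,288), blue (352,272), green (386,333) and pink (402,221). Only the white one fits; its cap end is at about (337,207). I'll confirm it in a crop and measure.

Run:
```python
from h import *
z=np.load("pics/top0.npz"); im=z["im"]; W=z["W"]
def rect(u0,u1,v0,v1,lo,hi,cond=None,name=""):
    w=W[v0:v1,u0:u1].reshape(-1,3); c=im[v0:v1,u0:u1].reshape(-1,3).astype(int)
    m=(w[:,2]>lo)&(w[:,2]<hi)
    if cond is not None: m&=cond(c)
    q=w[m]; r=cv2.minAreaRect(q[:,:2].astype(np.float32))
    print(name,len(q),"mean",q.mean(0).round(1),"rect",np.round(r[0],1),np.round(r[1],1),round(r[2],1),"z",np.percentile(q[:,2],[5,50,95]).round(1))
    return q
white=lambda c:(c.min(1)>130)
print("table",[W[v,u].round(1) for v,u in((250,300),(150,380),(210,160))])
q=rect(325,375,165,218,8,70,None,"bottle")
d=q[:,:2]-q[:,:2].mean(0); ev,V=np.linalg.eigh(d.T@d); a=V[:,1]; print("axis",a, "ang",np.degrees(np.arctan2(a[1],a[0])))
t=d@a; s=d@V[:,0]
for lo in range(-70,70,10):
    k=(t>=lo)&(t<lo+10)
    if k.any(): print(lo,s[k].min().round(),s[k].max().round(),np.median(q[k,2]).round(1))
rect(172,238,170,252,10,45,None,"scale")
rect(172,238,170,252,20,34,white,"pan")
rect(182,200,228,246,30,60,None,"button")
for n,b in dict(tall=(278,308,125,165),dropper=(246,268,103,135),wood=(178,212,103,142),tub=(330,368,100,140),small=(266,288,222,245),vial=(277,293,178,196)).items(): rect(*b,15,200,None,n)
print(W[237,190],W[186,285],W[128,292])
a=cv2.resize(im[160:225,320:385],(520,520),interpolation=2); b=cv2.resize(im[170:252,170:240],None,fx=520/82,fy=520/82,interpolation=2)[:,:280+150]
cv2.imwrite("pics/c1.png",cv2.resize(np.hstack([a,b]),(790,430))[...,::-1])
```

```text
table [array([404.3, -56.2,   1. ]), array([ 711.9, -292.6,    3.1]), array([5.110e+02, 3.602e+02, 3.000e-01])]
bottle 645 mean [ 576.1 -190.5   41.9] rect [ 574.6 -189.8] [ 46.1 130.2] 52.9 z [29.4 43.9 48.5]
axis [-0.79849741  0.60199824] ang 142.98685424902595
-70 -19.0 17.0 42.6
-60 -20.0 21.0 44.6
-50 -22.0 21.0 44.5
-40 -22.0 23.0 45.4
-30 -22.0 23.0 44.6
-20 -23.0 23.0 44.9
-10 -23.0 23.0 45.1
0 -21.0 23.0 45.1
10 -22.0 23.0 44.9
20 -23.0 22.0 44.0
30 -19.0 18.0 34.1
40 -14.0 13.0 34.0
50 -13.0 14.0 34.0
60 -14.0 13.0 32.1
scale 3492 mean [507.8 222.8  22.3] rect [510.9 224.8] [201.7 151.5] 6.6 z [15.2 22.6 28.3]
pan 2390 mean [527.7 227.6  24. ] rect [509.8 224.9] [195.9 146.5] 6.5 z [20.6 23.8 28.1]
button 100 mean [431.4 259.9  35.3] rect [432.2 260. ] [34.3 35.4] 55.3 z [30.3 36.  41.2]
tall 543 mean [686.7 -24.9 114.5] rect [697.2 -25.8] [54.5 54.6] 20.7 z [ 30.  130.3 165.4]
dropper 288 mean [767.   80.3  77.1] rect [772.9  81.4] [35.9 43.2] 7.2 z [ 22.5  81.3 129.7]
wood 704 mean [756.7 255.3  74.6] rect [764.4 258.5] [76.5 72.2] 2.1 z [27.6 83.5 87.7]
tub 806 mean [ 779.9 -184.3   63. ] rect [ 785.2 -185.9] [86.6 86.7] 64.7 z [28.1 67.  70.8]
small 207 mean [449.   14.8  37.5] rect [449.1  15.7] [44.8 42.5] 1.5 z [34.2 37.5 41.3]
vial 87 mean [582.3  -7.4  51.6] rect [584.6  -7.8] [23.6 23.1] 1.5 z [24.  52.8 66.5]
[430.06614278 256.58261758  41.48180785] [578.96176067  -7.62044734  64.2367262 ] [724.41751656 -22.16319885 133.71807747]
```

View pics/c1.png

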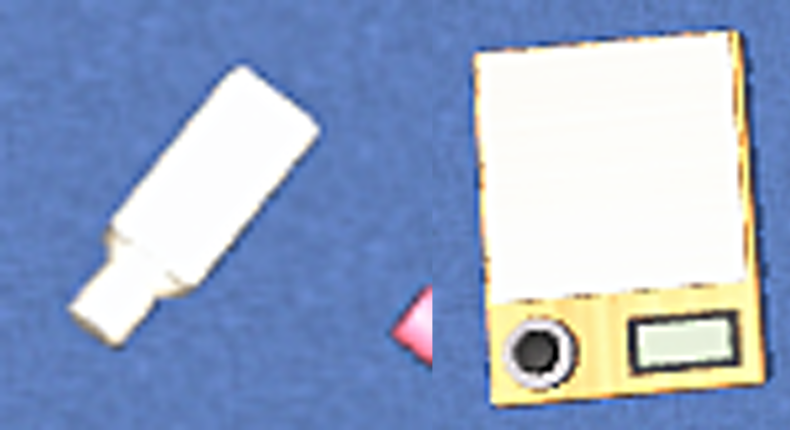

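The crop confirms it: the plain white bottle lies with its cap at lower left, and the tare button is at the scale's lower left. Cap direction is 143°, scale yaw 6.6°, and the button position matches the spec. Next is an IK search over grasp tilt and placing heading.

```bash
cat >> h.py <<'E'
from scipy.spatial.transform import Rotation as R
UP=np.array([0,0,1.])
B=np.array([574.6,-189.8,23]); A=np.array([np.cos(np.radians(143)),np.sin(np.radians(143)),0])
yaw=np.radians(6.6); PAN=np.array([510.7+26*np.cos(yaw),224.8+26*np.sin(yaw),24]); BTN=np.array([432.2,260.5,39])
S=75; DZ=5   # grasp: mm from foot, mm above axis
def quat(x,y): return R.from_matrix(np.stack([x,y,np.cross(x,y)],1)).as_quat()
def pick(t,lift=0):
    x=-np.sin(t)*A-np.cos(t)*UP; return B+A*(S-65)+UP*(DZ+lift)+19*x-0*x, quat(x,np.cross(UP,A)), x
def place(t,h,lift=0):
    H=np.array([np.cos(h),np.sin(h),0]); x=np.cos(t)*H-np.sin(t)*UP
    # bottle's upper side (DZ) becomes -H after standing up
    return PAN+UP*(S+lift)-DZ*H+19*x, quat(x,np.cross(UP,H)), x
E
python3 - <<'E'
from h import *
p=camera_params("wrist"); E=np.array(p["extrinsics"]); c=-E[:3,:3].T@E[:3,3]
print("cam in tool",R.from_quat(status.read_eef_rot()).inv().apply(c-status.read_ee_pos()).round(), "pan",PAN)
for td in(0,15,30,40,45):
    t=np.radians(td); q=manip.solve_ik(*pick(t)[:2]); q2=manip.solve_ik(*pick(t,130)[:2])
    print(td,"pick",None if q is None else np.round(q,2),q2 is not None)
    for hd in(-20,0,20,40,60):
        q=manip.solve_ik(*place(t,np.radians(hd))[:2]); q2=manip.solve_ik(*place(t,np.radians(hd),80)[:2])
        if q is not None:print("   ",hd,np.round(q,2),q2 is not None)
E
```

```text
cam in tool [-142.    0.  -75.] pan [536.52769191 227.78836591  24.        ]
0 pick [-0.43  0.43  1.8  -0.    0.9   1.79] True
    -20 [0.73 0.69 2.12 4.24 1.41 1.27] True
    0 [0.54 0.65 2.29 3.69 1.39 1.46] True
    20 [0.21 0.64 2.37 3.   1.44 1.59] True
    40 [-0.09  0.64  2.33  2.34  1.45  1.7 ] True
    60 [-0.24  0.67  2.18  1.84  1.49  1.85] True
15 pick [-0.4   0.34  1.97 -0.11  0.58  1.9 ] True
    0 [0.52 0.41 2.34 3.76 0.98 1.34] True
    20 [0.22 0.37 2.43 2.99 0.97 1.63] True
    40 [-0.07  0.39  2.38  2.26  1.06  1.86] True
    60 [-0.22  0.46  2.23  1.73  1.2   2.03] True
30 pick [-0.36  0.29  2.12 -0.55  0.27  2.35] True
    0 [0.48 0.21 2.33 3.99 0.57 1.07] False
    20 [0.23 0.16 2.41 2.91 0.48 1.71] True
    40 [-0.01  0.19  2.37  2.02  0.68  2.18] True
    60 [-0.15  0.29  2.23  1.53  0.94  2.31] True
40 pick None True
    20 [0.24 0.08 2.35 2.66 0.19 1.97] False
    40 [0.04 0.11 2.32 1.66 0.49 2.58] False
    60 [-0.09  0.21  2.2   1.31  0.8   2.57] False
45 pick [-0.32  0.32  2.23  4.09  0.28 -2.27] False
```

```bash
cat >> h.py <<'E'
def flip(p): # half turn about tool x
    return p[0],(R.from_quat(p[1])*R.from_euler('x',np.pi)).as_quat(),p[2]
E
python3 - <<'E'
from h import *
f=lambda p:(lambda q:None if q is None else np.round(q,2))(manip.solve_ik(*p[:2]))
for td in(15,20,25):
  t=np.radians(td)
  for l in(0,100,200,250): print(td,"pick",l,f(flip(pick(t,l))))
  for hd in(10,20,35):
    for l in(0,60,150,200): print("  ",hd,l,f(flip(place(t,np.radians(hd),l))))
E
```

```text
15 pick 0 [-0.4   0.34  1.97 -0.11  0.58 -1.24]
15 pick 100 [-0.4   0.16  1.94 -0.09  0.78 -1.27]
15 pick 200 [-0.4   0.04  1.88 -0.08  0.98 -1.29]
15 pick 250 [-0.4  -0.01  1.83 -0.07  1.07 -1.3 ]
   10 0 [ 0.38  0.38  2.4   3.38  0.96 -1.66]
   10 60 [ 0.38  0.16  2.44  3.42  0.78 -1.72]
   10 150 [ 0.38 -0.14  2.45  3.56  0.51 -1.88]
   10 200 [ 0.38 -0.27  2.43  3.71  0.37 -2.06]
   20 0 [ 0.22  0.37  2.43  2.99  0.97 -1.52]
   20 60 [ 0.22  0.14  2.47  2.96  0.78 -1.48]
   20 150 [ 0.22 -0.17  2.48  2.87  0.49 -1.36]
   20 200 [ 0.22 -0.32  2.46  2.74  0.33 -1.22]
   35 0 [-0.01  0.38  2.41  2.42  1.03 -1.33]
   35 60 [-0.01  0.16  2.44  2.34  0.9  -1.18]
   35 150 [-0.01 -0.14  2.45  2.11  0.72 -0.86]
   35 200 [-0.01 -0.28  2.43  1.94  0.65 -0.63]
20 pick 0 [-0.39  0.31  2.02 -0.19  0.47 -1.16]
20 pick 100 [-0.39  0.13  2.   -0.14  0.68 -1.22]
20 pick 200 [-0.39 -0.    1.93 -0.11  0.88 -1.26]
20 pick 250 [-0.39 -0.05  1.88 -0.1   0.98 -1.27]
   10 0 [ 0.37  0.3   2.4   3.41  0.8  -1.69]
   10 60 [ 0.37  0.09  2.43  3.47  0.62 -1.77]
   10 150 [ 0.37 -0.19  2.43  3.69  0.36 -2.
[... 428 characters left out ...]
]
25 pick 0 [-0.38  0.3   2.07 -0.32  0.37 -1.03]
25 pick 100 [-0.38  0.1   2.05 -0.21  0.57 -1.15]
25 pick 200 [-0.38 -0.04  1.99 -0.16  0.78 -1.21]
25 pick 250 [-0.38 -0.09  1.94 -0.15  0.88 -1.23]
   10 0 [ 0.37  0.23  2.4   3.44  0.64 -1.73]
   10 60 [ 0.37  0.03  2.42  3.54  0.47 -1.85]
   10 150 [ 0.37 -0.22  2.4   3.97  0.24 -2.31]
   10 200 None
   20 0 [ 0.22  0.22  2.42  2.95  0.64 -1.47]
   20 60 [ 0.22  0.01  2.44  2.88  0.45 -1.39]
   20 150 [ 0.22 -0.25  2.42  2.52  0.19 -1.01]
   20 200 None
   35 0 [ 0.02  0.23  2.4   2.3   0.74 -1.16]
   35 60 [ 0.02  0.03  2.42  2.12  0.63 -0.93]
   35 150 [ 0.02 -0.23  2.4   1.73  0.54 -0.46]
   35 200 [ 0.02 -0.34  2.37  1.49  0.53 -0.18]
```

Run:
```python
from h import *
t=np.radians(15); eoat.grip(1.0)
p=flip(pick(t,200)); manip.movep(p[0],p[1]); p=flip(pick(t,100)); manip.move_l(p[0],200)
im,W=shot("wrist","w1")
m=(W[...,2]>12)&(W[...,2]<60)&(np.hypot(W[...,0]-B[0],W[...,1]-B[1])<85)&(im.min(2)>110)
q=W[m]; r=cv2.minAreaRect(q[:,:2].astype(np.float32)); print(len(q),r,np.percentile(q[:,2],[50,95]),status.read_t(),status.read_ee_pos()-p[0],status.read_force())
```

```text
10411 ((575.3247680664062, -190.0767822265625), (45.72923278808594, 129.42930603027344), 52.50889205932617) [44.45746597 45.92507839] 3.1 [ 1.40015283 -0.95496578  1.84271065] [-0.66369103  0.8868924   0.37784449]
```

View pics/w1.png

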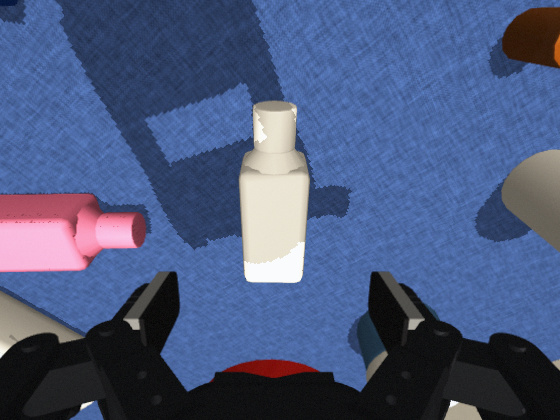

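The wrist view shows the white bottle centred between the open fingers at (275,200), with the pink bottle off to the left. It measures (575,-190) at 142.5°, which agrees with the top camera. Grasping now.

```bash
sed -i 's/^S=75; DZ=5/S=75; DZ=1/' h.py
python3 - <<'E'
from h import *
t=np.radians(15)
p=flip(pick(t,30)); manip.move_l(p[0],120)
p=flip(pick(t)); hit=manip.move_l(p[0],40,contact_N=8); print("hit",hit,status.read_ee_pos()-p[0])
eoat.grip(0.0,40); print("width",status.read_grip_width())
print(status.read_force())
p=flip(pick(t,60)); manip.move_l(p[0],60); print("w",status.read_grip_width(),status.read_force())
shot("wrist","w2"); print(status.read_t())
E
```

```text
hit False [ 0.19644581 -0.08333839  0.07816407]
width 0.533618972683444
[-1.38455324 -0.54904368  3.31103003]
w 0.5307019295009832 [-0.15050727  0.12780153 -0.95907094]
6.4167
```

View pics/w2.png

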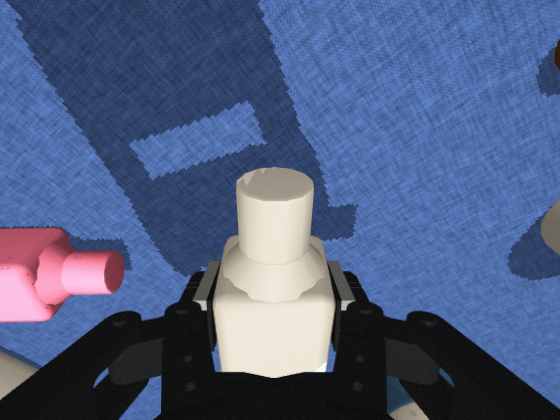

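The bottle is held squarely between the pads, cap facing the camera at (275,190). Next I transfer it above the pan and measure its tilt there.

Run:
```python
from h import *
t=np.radians(15); h=np.radians(35)
p=flip(pick(t,200)); manip.move_l(p[0],150)
p=flip(place(t,h,200)); manip.movep(p[0],p[1]); print(status.read_t(),status.read_grip_width())
p=flip(place(t,h,60)); manip.move_l(p[0],120); manip.pause(.3)
print(status.read_ee_pos()-p[0],status.read_force())
shot("side","s3"); shot("wrist","w3"); shot("top","t3"); print(status.read_t())
a=cv2.imread("pics/s3.png"); b=cv2.imread("pics/w3.png")
cv2.imwrite("pics/c3.png",np.hstack([cv2.resize(a[100:380,80:360],(400,400)),cv2.resize(b,(400,300))[:, :].copy() if 0 else cv2.copyMakeBorder(cv2.resize(b,(400,300)),0,100,0,0,0)]))
```

```text
9.2583 0.5360026686694601
[0.18734356 0.03173403 0.62834802] [ 0.19707503 -0.04453809 -0.93283829]
11.025
```

View pics/c3.png

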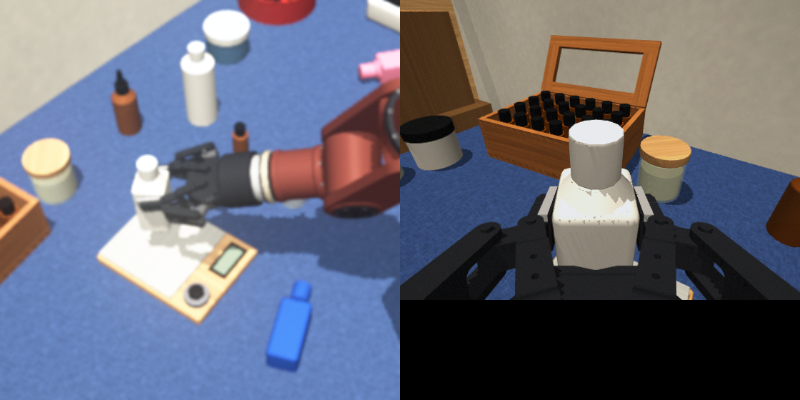

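The side view shows the bottle upright in the gripper above the pan; the wrist view shows the cap and shoulder squarely between the fingers. I'll get the tilt from the depth data.

Run:
```python
from h import *
zt=PAN[2]+60
def cl(tag,lo,hi,r=45):
    z=np.load(f"pics/{tag}.npz"); W=z["W"]; im=z["im"].astype(int)
    m=(W[...,2]>zt+lo)&(W[...,2]<zt+hi)&(np.hypot(W[...,0]-PAN[0],W[...,1]-PAN[1])<r)&(im.min(2)>90)&(im.max(2)-im.min(2)<50)
    return W[m]
for tag in("w3","t3"):
    q=cl(tag,122,140); 
    if len(q)>20:
        c=np.median(q,0); q=q[np.abs(q[:,2]-np.percentile(q[:,2],70))<4]; c=q.mean(0); n=np.linalg.svd(q-c,full_matrices=False)[2][2]; print(tag,"top",len(q),c.round(1),n.round(3),"PAN",PAN[:2].round(1))
rng=np.random.default_rng(0)
for tag,lo,hi in(("s3",5,90),("w3",40,92)):
    q=cl(tag,lo,hi)
    for k in range(2):
        if len(q)<60: break
        best=None
        for _ in range(400):
            a=q[rng.choice(len(q),3,False)]; n=np.cross(a[1]-a[0],a[2]-a[0]); L=np.linalg.norm(n)
            if L<50: continue
            n/=L; i=abs((q-a[0])@n)<1.5
            if best is None or i.sum()>best.sum(): best=i
        s=q[best]; c=s.mean(0); n=np.linalg.svd(s-c,full_matrices=False)[2][2]; print(tag,"plane",len(s),c.round(1),n.round(3),"az",np.degrees(np.arctan2(n[1],n[0])).round(1)); q=q[~best]
```

```text
w3 top 2886 [534.  225.  212.4] [-0.067 -0.052  0.996] PAN [536.5 227.8]
t3 top 96 [536.1 228.4 213.2] [ 0.034 -0.021  0.999] PAN [536.5 227.8]
s3 plane 264 [524.4 248.  120.4] [-0.576  0.817 -0.001] az 125.2
s3 plane 61 [524.8 232.9 169.7] [-0.23  -0.119 -0.966] az -152.7
w3 plane 7515 [519.  214.9 158.8] [ 0.82   0.572 -0.026] az 34.9
w3 plane 1561 [530.  222.1 172.5] [-0.22  -0.155 -0.963] az -144.9
```

Run:
```python
from h import *
t=np.radians(15); h=np.radians(35)
p=flip(place(t,h,10)); manip.move_l(p[0],80); manip.pause(.3); print(status.read_force())
p=flip(place(t,h,-5)); hit=manip.move_l(p[0],12,contact_N=4); e=status.read_ee_pos(); print("hit",hit,"lift left",e[2]-p[0][2]-5,status.read_force())
if hit:
    eoat.grip(0.62); manip.pause(.3); eoat.grip(1.0); manip.pause(.2)
    x=p[2]; manip.move_l(np.array(status.read_ee_pos())-120*x,80); print(status.read_force())
    shot("wrist","w4"); shot("top","t4"); shot("side","s4")
    a=cv2.imread("pics/s4.png"); b=cv2.imread("pics/w4.png"); 
    cv2.imwrite("pics/c4.png",np.hstack([cv2.resize(a[100:380,80:360],(400,400)),cv2.copyMakeBorder(cv2.resize(b,(400,300)),0,100,0,0,0)]))
print(status.read_t())
```

```text
[ 0.07887565  0.2942433  -1.75284936]
hit True lift left 0.8596416979807913 [-0.43161451  0.05506393  2.42638417]Traceback (most recent call last):
  File "<stdin>", line 7, in <module>
station.Unreachable: the arm cannot follow that straight line within its joint ranges
```

Run:
```python
from h import *
t=np.radians(15); h=np.radians(35); x=place(t,h)[2]; e=np.array(status.read_ee_pos()); print(status.read_grip_width())
for d in(90,75,60,50,40,30):
    try: manip.move_l(e-d*x,80); print("back",d); break
    except manip.Unreachable: pass
print(status.read_force())
shot("wrist","w4"); shot("top","t4"); shot("side","s4")
a=cv2.imread("pics/s4.png"); b=cv2.imread("pics/w4.png"); 
cv2.imwrite("pics/c4.png",np.hstack([cv2.resize(a[100:380,80:360],(400,400)),cv2.copyMakeBorder(cv2.resize(b,(400,300)),0,100,0,0,0)]))
print(status.read_t(),status.read_joints(),status.read_ee_pos())
# button press options
for tilt in(0,15):
  for hd in range(-180,180,30):
    hh=np.radians(hd); H=np.array([np.cos(hh),np.sin(hh),0])
    az=np.arctan2(BTN[1],BTN[0]); Rr=np.array([np.cos(az),np.sin(az),0]); xx=-np.cos(np.radians(tilt))*UP+np.sin(np.radians(tilt))*Rr*1
    y=np.cross(UP,H); y=y-xx*(y@xx); y/=np.linalg.norm(y)
    q=[manip.solve_ik(BTN+UP*z,quat(xx,y)) for z in(-6,120)]
    if all(k is not None for k in q): print(tilt,hd,np.round(q[1],2))
```

```text
0.9972342790657345
back 60
[-0.06520891 -0.39018901  0.28097176]
15.125 [-0.13185026  0.26548625  2.5218781   2.29344661  1.05763637 -1.29731235] [502.78886622 204.64982654 109.25374071]
0 -180 [ 0.4   0.04  1.96 -0.    1.15  1.97]
0 -150 [ 0.4   0.04  1.96 -0.    1.15  1.45]
0 -120 [ 0.4   0.04  1.96 -0.    1.15  0.93]
0 -90 [ 0.4   0.04  1.96 -0.    1.15  0.4 ]
0 -60 [ 0.4   0.04  1.96 -0.    1.15 -0.12]
0 -30 [ 0.4   0.04  1.96 -0.    1.15 -0.64]
0 0 [ 0.4   0.04  1.96 -0.    1.15 -1.17]
0 30 [ 0.4   0.04  1.96 -0.    1.15 -1.69]
0 60 [ 0.4   0.04  1.96 -0.    1.15 -2.21]
0 150 [ 0.4   0.04  1.96 -0.    1.15  2.5 ]
15 -180 [ 0.38 -0.13  2.14  0.06  0.88  1.9 ]
15 -150 [ 0.38 -0.13  2.14  0.06  0.88  1.39]
15 -120 [ 0.38 -0.13  2.14  0.06  0.88  0.89]
15 -90 [ 0.38 -0.13  2.14  0.06  0.88  0.36]
15 -60 [ 0.38 -0.13  2.14  0.06  0.88 -0.18]
15 -30 [ 0.38 -0.13  2.14  0.06  0.88 -0.71]
15 0 [ 0.38 -0.13  2.14  0.06  0.88 -1.24]
15 30 [ 0.38 -0.13  2.14  0.06  0.88 -1.75]
15 60 [ 0.38 -0.13  2.14  0.06  0.88 -2.26]
15 150 [ 0.38 -0.13  2.14  0.06  0.88  2.43]
```

View pics/c4.png

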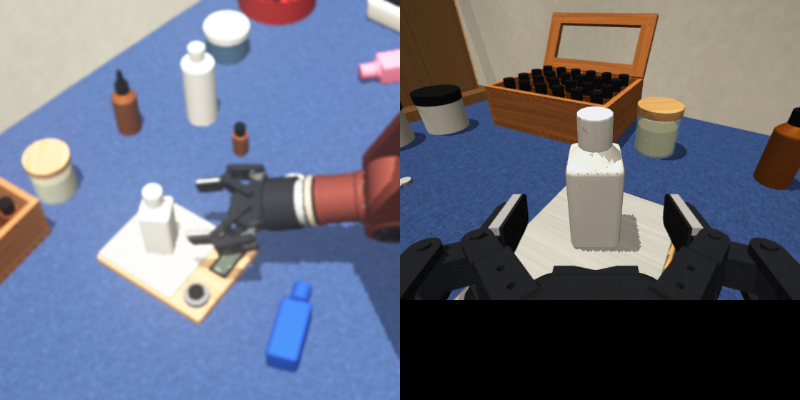

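Both views show the bottle standing on the pan with the open fingers clear of it. Next the arm retreats upward and goes over to the button.

Run:
```python
from h import *
z=np.load("pics/t4.npz"); W=z["W"]; im=z["im"]
m=(W[...,2]>146)&(W[...,2]<165)&(np.hypot(W[...,0]-PAN[0],W[...,1]-PAN[1])<40); print("cap top",W[m].mean(0).round(1),"pan",PAN.round(1))
e=np.array(status.read_ee_pos()); ok=False
for d in([0,0,150],[0,0,110],[30,-60,150],[30,-80,120],[40,-90,80]):
    try: manip.move_l(e+np.array(d),100); print("up",d); ok=True; break
    except manip.Unreachable: pass
print(status.read_joints().round(2) if hasattr(status.read_joints(),'round') else status.read_joints(),status.read_ee_pos(),status.read_force(),status.read_t())
```

```text
cap top [535.6 229.2 153.4] pan [536.5 227.8  24. ]
up [30, -60, 150]
[-0.32 -0.25  2.5   1.77  0.91 -0.65] [532.39902712 144.85575909 258.48811098] [0.18182459 0.6729748  0.40696071] 16.9167
```

Run:
```python
from h import *
hh=np.radians(-17); q=quat(-UP,np.cross(UP,np.array([np.cos(hh),np.sin(hh),0])))
manip.movep(np.array([430,120,320.]),q); eoat.grip(0.0)
manip.movep(BTN+UP*200,q); manip.pause(.2)
im,W=shot("wrist","w5"); im2,W2=shot("top","t5")
def btn(im,W,lo=33):
    d=np.hypot(W[...,0]-BTN[0],W[...,1]-BTN[1])<32
    m=d&(W[...,2]>lo)&(W[...,2]<50); k=m&(im.max(2)<70)
    for n,g in(("raised",m),("dark",k)):
        w=W[g]
        if len(w)>10:
            (c,r)=cv2.minEnclosingCircle(w[:,:2].astype(np.float32)); print(n,len(w),"circ",np.round(c,1),round(r,1),"mean",w.mean(0).round(1))
btn(im,W)
print(status.read_joints(),status.read_ee_pos(),status.read_t())
```

```text
raised 358 circ [432.5 259.6] 11.8 mean [432.  259.8  38. ]
dark 352 circ [432.3 259.7] 11.8 mean [431.9 259.8  38. ]
[ 4.01250136e-01 -5.14055210e-02  1.88393758e+00 -1.90284851e-04
  1.30693059e+00 -8.71004600e-01] [433.07307413 259.71767206 240.18236413] 20.2333
```

View pics/w5.png

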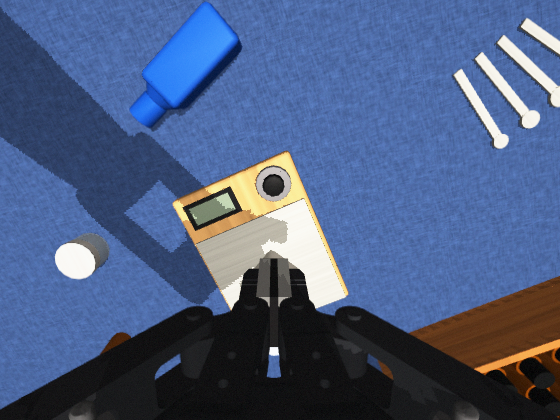

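The wrist view shows the button at (273,183); it measures (432.2,259.8), top about 38 mm, and the housing is lower than that. Pressing now.

Run:
```python
from h import *
T=np.array([432.2,259.8,0])
manip.move_l(T+UP*60,120); manip.pause(.2)
hit=manip.move_l(T+UP*29,15,contact_N=12); print("hit",hit,status.read_ee_pos(),status.read_force())
manip.pause(.3); print(status.read_ee_pos(),status.read_force())
manip.move_l(T+UP*60,40); manip.move_l(T+UP*240,150)
manip.movep(np.array([380,-150,330.]),status.read_eef_rot()); manip.pause(.3)
im,W=shot("top","t6"); im2,_=shot("side","s6")
d=np.hypot(W[...,0]-432,W[...,1]-260)<7; print("btn z",np.median(W[d][:,2]))
m=(W[...,2]>146)&(W[...,2]<165)&(np.hypot(W[...,0]-PAN[0],W[...,1]-PAN[1])<40); print("cap top",W[m].mean(0).round(1))
W0=np.load("pics/top0.npz")["W"]
for n,b in dict(tall=(278,308,125,165),dropper=(246,268,103,135),wood=(178,212,103,142),tub=(330,368,100,140),small=(266,288,222,245),vial=(277,293,178,196)).items():
    f=lambda w:(lambda q:q[(q[:,2]>15)].mean(0))(w[b[2]:b[3],b[0]:b[1]].reshape(-1,3))
    print(n,(f(W)-f(W0)).round(1))
print(status.read_t(),status.read_force())
cv2.imwrite("pics/c6.png",np.hstack([cv2.resize(im[80:270,160:350],(400,400)),cv2.resize(im2[100:380,80:360],(400,400))])[...,::-1])
```

```text
hit True [432.15464418 259.79143864  34.0341543 ] [-1.70236876 -0.43609922  5.66163087]
[432.18473147 259.79234913  34.05830608] [-0.57813055 -0.95123956  4.63079869]
btn z 38.682730065254034
cap top [535.7 228.9 153.4]
tall [-0.1 -0.1 -0.3]
dropper [ 0.  -0.   0.8]
wood [-0.  -0.2 -0.5]
tub [-0.2 -0.  -0.1]
small [ 0.1 -0.1  0.3]
vial [ 0.1 -0.  -0.2]
28.0917 [-0.68341362  0.20235615  0.49797195]
```

View pics/c6.png

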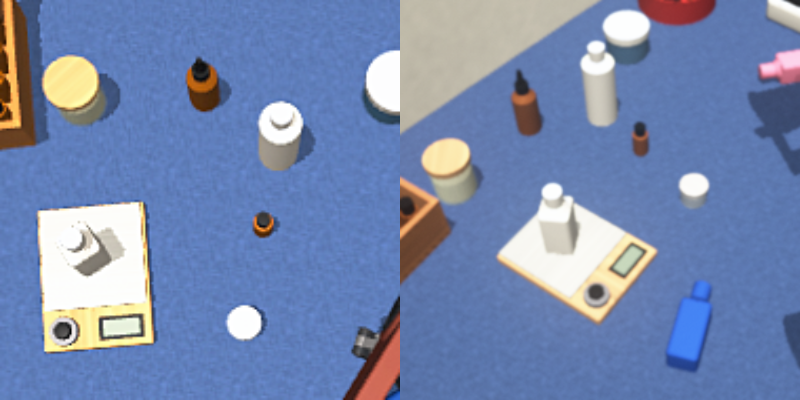

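The bottle is standing on the pan, the button is up and nothing else has moved. The press held at 34.0 mm with 4.6 N, which is close to nominal full travel. There is plenty of time, so I'll press once more, harder, to be certain.

Run:
```python
from h import *
T=np.array([432.2,259.8,0]); q=status.read_eef_rot()
manip.movep(T+UP*240,q); manip.move_l(T+UP*60,150); manip.pause(.2)
hit=manip.move_l(T+UP*30,15,contact_N=22); print("hit",hit,status.read_ee_pos()[2],status.read_force())
manip.pause(.3); print(status.read_ee_pos()[2],status.read_force())
manip.move_l(T+UP*60,40); manip.move_l(T+UP*240,150)
manip.movep(np.array([380,-150,330.]),q); manip.pause(.5)
im,W=shot("top","t7")
d=np.hypot(W[...,0]-432,W[...,1]-260)<7; print("btn z",np.median(W[d][:,2]))
m=(W[...,2]>146)&(W[...,2]<165)&(np.hypot(W[...,0]-PAN[0],W[...,1]-PAN[1])<40); c=W[m].mean(0); print("cap top",c.round(1))
print(status.read_t())
if abs(c[0]-535.7)<4 and abs(c[1]-229)<4: job.close_job(); print("closed")
```

```text
hit True 34.037624019209986 [-1.3318751  -0.22909144  6.22346802]
34.05485688108531 [-1.25455129 -1.033975    6.00513383]
btn z 38.37998216071953
cap top [535.9 229.1 153.1]
37.4833
the job is handed in; nothing more can be done
closed
```

The white bottle is standing upright on the pan and released, the tare button was pressed fully down and came back up, and I handed the job in at 37.5 s of the 72 s allowed. The hand-in gives no verdict, so the checks below are my own.

- **Bottle:** I gripped it at an angle, stood it up above the pan, lowered it until it touched, then let go. In the last check the cap centre was within 1.5 mm of the pan centre, 153 mm above the table (154 expected).
- **Tare button:** I pressed it twice, the second time harder. Both times it stopped hard at 34.0 mm, which is about 5 mm of travel. It then read 38.4 to 38.7 mm, within the camera error of its 39 mm rest height.
- **Bystanders:** none had moved by more than 1 mm when compared after the first press. I did not compare them again after the second.
- **Arm:** it ended clear of everything.

**Disagreements and failures:**
- While the bottle was in the gripper, two tilt estimates disagreed (+0.03 and -0.08 rad). The cap position after release showed it upright.
- The first retreat line was out of reach, so I backed off by a shorter distance.

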